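Seat a dowelled junction-box cover and latch it

ROBOT

A 6-joint arm with a two-finger parallel gripper is mounted at the origin on the work surface. World frame = base frame: x ahead of the robot, y to its left, z up, the work surface at z = 0. Lengths are in m, angles in rad, forces in N, time in s.
With the tool pointing down it reaches from about 0.25 to 0.775 m from the base axis. Payload 4 kg.
Tool frame: the origin (TCP) lies at the very end of the fingers, on their centre line; the grasp point (between the pads) lies 19 mm behind it; z points along the fingers, y is the line along which they close (so a half turn about z gives the same grasp; the last joint's range is limited). The gripper opens to 94 mm and grips with 3 to 60 N. Pads are 16 mm wide; open, the fingers measure 119 mm over their backs; the gripper's body (75 mm by 177 mm) begins 78 mm behind the grasp point.
Start: joints at [-1.39, 0.087, 1.371, -0, 1.684, -0.103], TCP at [0.154, -0.528, 0.206] pointing down, gripper open.
Joint ranges: [-3.1, 3.1], [-0.76, 2.03], [0.27, 2.55], [-1.08, 4.22], [0.17, 2.65], [-2.57, 2.57]. Speed limits (rad/s): [2.79, 2.79, 3.14, 3.14, 3.14, 3.14].

INTERFACE

Orientations are given as [roll, pitch, yaw] about the fixed x, y, z axes, in that order (R = Rz(yaw) Ry(pitch) Rx(roll)).
In Python, from bench import robot, vision gives the robot as it stands.
- The arm moves only by the shell command python3 -m crank 'ROWS'. ROWS is JSON, a list of rows, each a list of 3 entries, a list of its own where there are three numbers: the closure, from 0 (fully open) to 1 (shut), then the shift along the tool's x, y, z in m, then the turn, a rotation vector about the tool's x, y, z in degrees. A call has 1 to 8 rows; each row shifts and turns the commanded pose from where the row before left it, along the tool's axes as they then stand; what a row does not reach is not made up. A row lasts 1/10 s, in which the tool goes at most 50 mm and 8.59 degrees, less where a joint would pass 70% of its speed; a pose out of reach is approached as far as the arm can. A call with a gripper value outside its range is refused whole. The fingers move at their own pace and stop on an object; the grip force is fixed at half the most. Time passes only in rows, so rows that do not move let the fingers close. It gives the time, the measured TCP pose, the force, the opening and the grip force at its end, in the units of the state.
- robot.get_obs(): the state, without advancing time (a new reading comes with each control period).
- vision.snapshot(name): name is "scene" or "top" or "wrist"; returns a dict with "color" (480x640x3 uint8, red, green, blue), "z_map" (480x640 float32, m along the optical axis (not along the pixel's ray), 0 where there is no reading), "fx", "fy", "cx", "cy" (pixels), "dist" ([k1, k2, p1, p2, k3] as OpenCV has them; the pictures are not rectified), "R" (3x3) and "t" (3): a world point X has camera coordinates R X + t. Camera axes: x right, y down, z forward; pixel columns grow to the right and rows downward; lengths in m; the calibration is good to about 2 mm. A picture is of the moment at which its call begins.
- robot.close_job(): hands the job in; it is judged then, once.
The state is a dict: "time": time; "joint_positions": joint angles; "qvel": joint speeds; "joint_torque": joint torques, N m; "tool_pos": TCP position; "ee_rot": TCP orientation; "wrist_force": force on the tool from outside, world axes, zero at the start; "wrist_torque": the same for the moment, N m; "width": finger opening in m; "finger_force": force on a finger pad.
Only numpy, scipy, OpenCV 4.12 (cv2) and the standard library are available. Lean on these libraries where they do the work, as an engineer would, in place of code of your own. Each camera call takes 0.05 s, during which the arm holds its last target. There are 200 camera calls.

TASK

Take the aluminium cover by its black handle off the blue stand and, keeping it level, lower it gently over both locating pins of the blue housing (large hole, marked red, on the large pin) until it lies flush on the rim; do not let it drop. Then let go of it and swing the yellow clamp shut against its stop, so that its nose lies over the cover. Leave the bin, the screwdriver and the crimping pliers where they are.

Things in the scene. Friction and masses are not known exactly. Their poses are not given: they have to be found in the camera images.
- cover_mid (a point): Loose cover, about 0.36 kg: aluminium plate 150 (x) x 90 (y) x 8 mm, on its middle an upright black handle block 60 mm long (x), 16 mm thick (y), 40 mm tall above the plate. The point is on the cover's upright centre line, 24 mm above the plate's underside: the plate's top is 16 mm below it, the handle's top 24 mm above it. z up.
- cover_hole (a point): Mouth, at the plate's top, of the cover's large through hole, 16 mm diameter, 58 mm from the middle along the cover's +x; a red strip marks that end. The small through hole, 12 mm, lies 58 mm from the middle along -x.
- large_pin (a point): Foot, at rim height, of the large fixed steel pin, 14 mm diameter, 58 mm from the rim's centre along the housing's +x; red ring round its foot. The small pin, 10 mm diameter, stands 58 mm along -x. Both rise 24 mm above the rim; the top 7 mm taper by 3 mm in radius.
- housing_seat (a point): Centre of the top rim of the blue open housing (150 (x) x 90 (y) mm outside, 8 mm walls), 65 mm above the table, z up. The cover is home when cover_mid is 24 mm straight above this point and their x axes agree. The housing is fixed in a fixture bolted to the table, base 200 x 200 x 15 mm.
- clamp_pivot (a point): Upright turning axis of the yellow swing clamp, at the clamp's underside: 80 mm from housing_seat along the housing's +y, 11 mm above the rim (3 mm above the seated cover's top). Same axes as the housing.
- clamp_knob (a point): Upright red knob near the end of the clamp's handle, 18 mm diameter, 75 mm from the pivot; the point is on the knob's axis, 18 mm below its top and 16 mm above the handle's upper face. The handle points along the point's +y, the nose (53 mm long from the pivot, 16 mm wide, 12 mm thick) along -y.
- clamp (a joint): Angle of the swing clamp, rad, growing counter-clockwise seen from above. 0 = shut, against its stop: nose over the cover (housing's -y), handle along the housing's +y. 1.57 = open: handle along the housing's -x, nose along +x. Stop at 1.9. It stays where it is left; about 2 N at the knob moves it. Starts open, clear of the cover's place.
- stand: Fixed blue stand with black rubber top, 200 x 140 x 30 mm, on which the cover lies; origin at the centre of its underside.
- bin: Blue open plastic bin, 100 x 110 x 60 mm, loose; origin at the centre of its underside. Leave alone.
- screwdriver: Orange-handled screwdriver, 190 mm, lying loose. Leave alone.
- crimper: Crimping pliers with one orange and one black handle, about 165 mm, lying loose. Leave alone.
There are look-alikes about, which are no part of the job. What is meant by the part that bears cover_mid is not green, and is the larger of those in its own colour.

How it is judged:
On the way:
1. the cover lies flush and level on the rim over both pins, let go, with the clamp still open (z of cover_mid in the frame of housing_seat between 0.02 and 0.0275 m and horizontal distance between cover_mid and housing_seat below 0.004 m and angle between cover_mid's own z axis and vertical below 0.03 rad and angle between the x axis of cover_mid and the x axis of housing_seat, either way round below 0.06 rad and value of joint clamp above 0.5 rad and contact force between the fingers and cover below 0.3 N), for 0.2 s.
At the end, for the whole second after the job is handed in: The cover lies at rest on the rim, centred within 4 mm, height within about 3.5 mm of home, level within 0.03 rad and square within 0.06 rad; the clamp is shut to within 0.15 rad of its stop (z of cover_mid in the frame of housing_seat between 0.02 and 0.0275 m and horizontal distance between cover_mid and housing_seat below 0.004 m and angle between cover_mid's own z axis and vertical below 0.03 rad and angle between the x axis of cover_mid and the x axis of housing_seat, either way round below 0.06 rad and value of joint clamp below 0.15 rad and linear speed of cover below 0.02 m/s); the robot touches nothing.
It fails at once if the cover is dropped onto the housing (faster than 0.4 m/s within 40 mm above home) (horizontal distance between cover_mid and housing_seat below 0.03 m and z of cover_mid in the frame of housing_seat below 0.064 m and linear speed of cover above 0.4 m/s).
It fails at once if the cover is tipped by more than 0.35 rad (angle between cover_mid's own z axis and vertical above 0.35 rad).
It fails at once if the bin is moved by more than 20 mm (distance of bin from where it was at the start of the episode above 0.02 m).
It fails at once if the screwdriver is moved by more than 20 mm (distance of screwdriver from where it was at the start of the episode above 0.02 m).
It fails at once if the crimper is moved by more than 20 mm (distance of crimper from where it was at the start of the episode above 0.02 m).
It also fails if it takes over 64 s, if anything falls off the work surface, if the arm or the gripper's body presses on something with over 40 N, if the wrist force passes 120 N, or if a joint passes its speed limit or range.

## Working session

There is one attempt and no reset: what is moved stays moved. The work goes in short steps, Python scripts to look and compute and a shell command to move; the robot and the scene stay as the last step left them, time stands still between calls to the robot, and variables do not carry over. Pictures are saved under pics/ and viewed, at most 10 in all, crops included, and the job is handed in when it is done.

```bash
mkdir -p pics
cat > h.py <<'E'
import numpy as np, cv2
from bench import robot, vision
def snap(n,f=None):
    s=vision.snapshot(n)
    if f: cv2.imwrite('pics/'+f,s['color'][:,:,::-1])
    return s
def cloud(s):
    h,w=s['z_map'].shape
    K=np.array([[s['fx'],0,s['cx']],[0,s['fy'],s['cy']],[0,0,1]])
    u,v=np.meshgrid(np.arange(w),np.arange(h))
    p=cv2.undistortPoints(np.stack([u,v],-1).reshape(-1,1,2).astype(np.float64),K,np.array(s['dist'])).reshape(h,w,2)
    z=s['z_map'][...,None]
    c=np.concatenate([p*z,z],-1)
    W=(c-np.array(s['t']))@np.array(s['R'])
    W[s['z_map']==0]=np.nan
    return W
E
python3 - <<'E'
from h import *
import pickle
for n in('top','scene'):
    s=snap(n,n+'0.png'); pickle.dump(s,open(n+'0.pkl','wb'))
print(robot.get_obs())
E
```

```text
{'time': 0.1, 'joint_positions': array([-1.39008668e+00,  8.78547568e-02,  1.37208569e+00, -1.29411049e-05,
        1.68363629e+00, -1.03133004e-01]), 'qvel': array([-0.00105098, -0.0014836 , -0.00352992, -0.00195672, -0.00031493,
       -0.00059548]), 'joint_torque': array([ 2.09410937e-03, -3.41253483e+01, -3.03300762e+01,  7.19144451e-02,
        3.04043025e-02, -9.99641406e-05]), 'tool_pos': array([ 0.15390819, -0.52750087,  0.20444449]), 'ee_rot': array([-3.13961779e+00, -1.91468482e-04,  2.83841016e-01]), 'wrist_force': array([ 0.28511832,  0.27630909, -0.4287776 ]), 'wrist_torque': array([-0.00971905,  0.03652112, -0.01116482]), 'finger_force': 0.0, 'width': 0.09408472783106446}
```

View pics/top0.png

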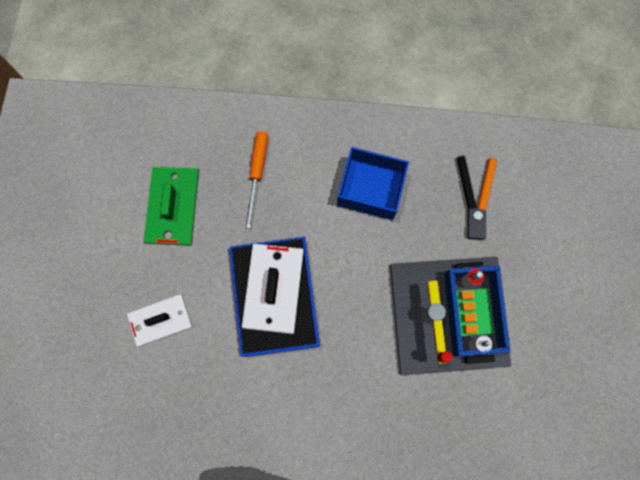

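View pics/scene0.png

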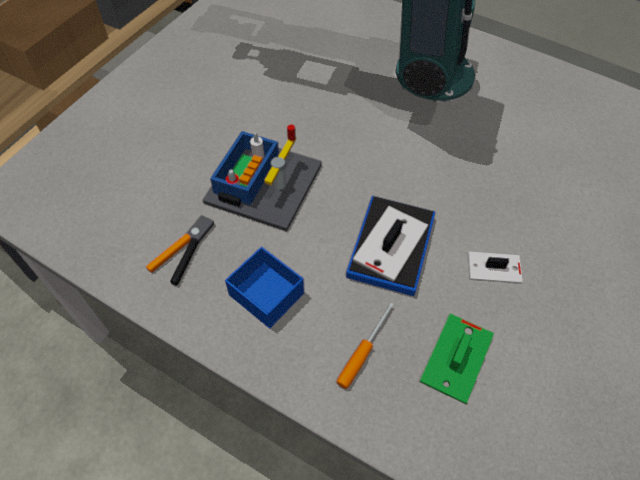

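The top view shows the wanted cover on the stand at (272,288) with its red end at (277,248). The housing is at (478,310), its large pin at (476,277) and small pin at (484,344). The clamp pivot is at (437,312) and the knob at (446,357). The small white and green covers are the look-alikes.

```bash
cat >> h.py <<'E'
def rect(P):
    r=cv2.minAreaRect((P[:,:2]*1000).astype(np.float32)); return np.round(r[0],1),np.round(r[1],1),round(r[2],2)
def box(W,u0,u1,v0,v1):
    M=np.zeros(W.shape[:2],bool); M[v0:v1,u0:u1]=1; return M
E
python3 - <<'E'
from h import *
import pickle
for n,bs in(('top',dict(c=(225,325,235,360),h=(385,515,255,378))),('scene',dict(c=(345,440,195,295),h=(203,325,120,230)))):
    s=pickle.load(open(n+'0.pkl','rb'));W=cloud(s);C=s['color'].astype(int);Z=W[...,2]
    R,G,B=C[...,0],C[...,1],C[...,2]
    m=box(W,*bs['c'])
    white=(C.min(-1)>140)&m; red=(R>140)&(G<80)&(B<80)
    er=cv2.erode(white.astype(np.uint8),np.ones((2,2)))>0
    print(n,'plate z',np.nanmedian(Z[er]),'rect',rect(W[(white|(red&m))&(abs(Z-.038)<.01)]))
    hd=m&(Z>.066); print('handle',hd.sum(),np.nanmedian(Z[hd]),rect(W[hd]))
    print('red strip',np.nanmean(W[red&m],0))
    mh=box(W,*bs['h'])
    rim=mh&(B>90)&(R<70)&(abs(Z-.065)<.008); print('rim',rim.sum(),np.nanmedian(Z[rim]),rect(W[rim]))
    y=mh&(R>150)&(G>130)&(B<80); print('yellow',y.sum(),np.nanmedian(Z[y]),rect(W[y&(Z>.07)]))
    k=mh&red&(Z>.09); print('knob',k.sum(),np.nanmean(W[k],0),np.nanmax(Z[k]) if k.any() else 0)
    p=mh&(Z>.07)&~y&~red&(C.min(-1)>60)
    nn,l,st,ce=cv2.connectedComponentsWithStats(p.astype(np.uint8))
    for i in range(1,nn):
        if st[i,4]>5: print('grey',ce[i],st[i,4],np.nanmean(W[l==i],0),np.nanmax(Z[l==i]))
    rr=mh&red&(Z<.08); print('ring',np.nanmean(W[rr],0))
E
```

```text
top plate z 0.0376906362457203 rect (array([560.8, 145.5]), array([ 90.9, 152.6]), 88.88)
handle 349 0.07891670234533317 (array([559.6, 145.3]), array([16.3, 60.5]), 89.17)
red strip [0.63102545 0.14411609 0.03929641]
rim 1053 0.06556733974447225 (array([ 549.4, -214.3]), array([149.8,  90.6]), 8.83)
yellow 657 0.08748023299355524 (array([ 530.8, -136.7]), array([118.1,  15.6]), 10.27)
knob 83 [ 0.46323208 -0.14889066  0.12242702] 0.12805576311548372
grey [478.32432432 274.78378378] 37 [ 0.60602696 -0.2049613   0.08670126] 0.09154373729060017
grey [436.00390625 311.47265625] 256 [ 0.53725677 -0.13481184  0.09064931] 0.09581200785659585
grey [485.94444444 342.72222222] 36 [ 0.49284888 -0.22273351  0.08378808] 0.09226766474822225
ring [ 0.59858083 -0.20348054  0.0626041 ]
scene plate z 0.03731734982434576 rect (array([557.6, 141.1]), array([ 92.3, 158.4]), 89.04)
handle 237 0.07711948326710247 (array([560.3, 143. ]), array([60.7, 16.7]), 1.94)
red strip [0.63032729 0.14142797 0.03791657]
rim 490 0.06455673078112309 (array([ 549.7, -217. ]), array([151.7,  91. ]), 9.12)
yellow 217 0.08746798982241077 (array([ 530.5, -139.1]), array([118.6,  16. ]), 9.2)
knob 31 [ 0.46387679 -0.15110181  0.12139417] 0.12394751242649807
grey [294.83333333 130.5       ] 12 [ 0.46019663 -0.14276505  0.11174786] 0.12267162576129549
grey [255.28571429 136.82142857] 28 [ 0.49465135 -0.22419273  0.08048132] 0.08958957809198896
grey [292.76923077 144.53846154] 13 [ 0.47182558 -0.14203505  0.07969964] 0.08335508826877952
grey [278.21276596 163.09929078] 141 [ 0.53775085 -0.13589155  0.08763069] 0.0941993947230856
grey [231.09433962 174.77358491] 53 [ 0.6098492  -0.20547895  0.0818566 ] 0.08950854242516862
ring [ 0.60082251 -0.20697661  0.06126654]
```

```bash
cat >> h.py <<'E'
from scipy.spatial.transform import Rotation as Ro
def d(x,y,z,yaw):  # shift in the tool's axes, turn about them, to reach a pose pointing down
    o=robot.get_obs(); R=Ro.from_euler('xyz',o['ee_rot']); T=Ro.from_euler('xyz',[np.pi,0,np.radians(yaw)])
    print('pos',o['tool_pos'].round(4),'yaw',np.degrees(o['ee_rot']).round(2),'shift mm',(R.inv().apply(np.array([x,y,z])-o['tool_pos'])*1000).round(1),'turn',np.degrees((R.inv()*T).as_rotvec()).round(2),'F',o['wrist_force'].round(1),'w',round(o['width'],4))
E
python3 -m crank '[[0,[0,0,-0.015],[0,0,8.5]],[0,[0,0,-0.015],[0,0,8.5]],[0,[0.02,-0.034,-0.01],[0,0,0]],[0,[0.02,-0.034,0],[0,0,0]],[0,[0.02,-0.034,0],[0,0,0]],[0,[0.02,-0.034,0],[0,0,0]],[0,[0.02,-0.034,0],[0,0,0]],[0,[0.02,-0.034,0],[0,0,0]]]'
python3 -m crank '[[0,[0.02,-0.034,0],[0,0,0]],[0,[0.02,-0.034,0],[0,0,0]],[0,[0.02,-0.034,0],[0,0,0]],[0,[0.02,-0.034,0],[0,0,0]],[0,[0.02,-0.034,0],[0,0,0]],[0,[0.02,-0.034,0],[0,0,0]],[0,[0.02,-0.034,0],[0,0,0]],[0,[0.02,-0.034,0],[0,0,0]]]'
python3 -c "
from h import *
d(.560,.1445,.25,-0.9)"
```

```text
time: 0.9
tool_pos: [0.277, -0.3239, 0.245]
ee_rot: [-3.141, 0.0, -0.013]
wrist_force: [1.5, 0.8, -0.2]
width: 0.0941
finger_force: 0.0
time: 1.7
tool_pos: [0.4404, -0.054, 0.2451]
ee_rot: [3.141, 0.001, -0.013]
wrist_force: [1.7, -0.9, 0.1]
width: 0.094
finger_force: 0.0
pos [ 0.4404 -0.054   0.2451] yaw [ 1.7999e+02  3.0000e-02 -7.3000e-01] shift mm [ 117. -200.   -5.] turn [0.01 0.03 0.17] F [ 1.7 -0.9  0.1] w 0.094
```

```bash
python3 -m crank '[[0,[0.02,-0.034,0],[0,0,0]],[0,[0.02,-0.034,0],[0,0,0]],[0,[0.02,-0.034,0],[0,0,0]],[0,[0.02,-0.034,0],[0,0,0]],[0,[0.02,-0.034,0],[0,0,0]],[0,[0,0,0],[0,0,0]],[0,[0,0,0],[0,0,0]]]' >/dev/null
python3 - <<'E'
from h import *
d(.560,.1445,.25,-0.9)
s=snap('wrist','w1.png');W=cloud(s);C=s['color'].astype(int);Z=W[...,2]
p=(C.min(-1)>130)&(abs(Z-.038)<.008);print('plate',p.sum(),np.nanmedian(Z[p]),rect(W[p]))
h=(Z>.068)&(Z<.09);print('handle',h.sum(),np.nanmedian(Z[h]),rect(W[h]))
E
```

```text
pos [0.542  0.1133 0.2443] yaw [ 1.7994e+02  1.4000e-01 -6.6000e-01] shift mm [ 17.7 -31.4  -5.7] turn [0.06 0.14 0.24] F [0.5 0.  0.8] w 0.094
plate 11178 0.038092944373543054 (array([554.8, 231.2]), array([154.4, 272.3]), 2.44)
handle 4439 0.08618395019683131 (array([519.8,  -1.1]), array([137.7, 306.5]), 0.15)
```

View pics/w1.png

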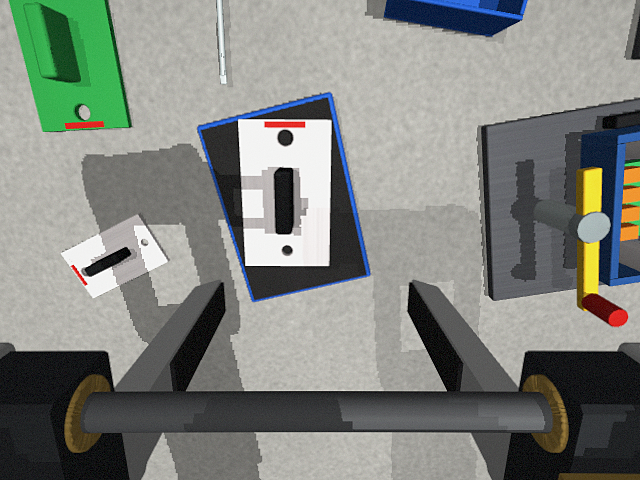

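The wrist view shows the cover at (285,193) with its handle at (284,200) and red end up at (285,125). I'll measure within that crop.

Run:
```python
from h import *
s=snap('wrist');W=cloud(s);C=s['color'].astype(int);Z=W[...,2];m=box(W,225,345,105,280)
R,G,B=C[...,0],C[...,1],C[...,2]
p=m&((C.min(-1)>110)|((R>140)&(G<80)))&(abs(Z-.038)<.01);print('plate',p.sum(),np.nanmedian(Z[p]),rect(W[p]))
h=m&(Z>.07);print('handle',h.sum(),np.nanmedian(Z[h]),rect(W[h]))
```

```text
plate 11457 0.03811696442063198 (array([558.6, 144.7]), array([ 92.7, 150.7]), 89.48)
handle 1116 0.07780329618188614 (array([558.4, 143.8]), array([59.8, 16.8]), 0.61)
```

```bash
python3 -m crank '[[0,[0.0085,-0.0155,0.02],[0,0,-0.3]],[0,[0.0085,-0.0155,0.03],[0,0,0]],[0,[0,0,0.035],[0,0,0]],[0,[0,0,0.035],[0,0,0]],[0,[0,0,0.03],[0,0,0]],[0,[0,0,0],[0,0,0]],[0,[0,0,0],[0,0,0]]]' >/dev/null
python3 - <<'E'
from h import *
d(.559,.1443,.043,-0.4)
E
```

```text
pos [0.5595 0.1427 0.0961] yaw [179.98   0.    -0.53] shift mm [-0.5 -1.6 53.1] turn [ 0.02  0.   -0.13] F [0.9 0.2 0.9] w 0.0939
```

```bash
python3 -m crank '[[0,[0,-0.0015,0.02],[0,0,0]],[0,[0,0,0.02],[0,0,0]],[0,[0,0,0.012],[0,0,0]],[0,[0,0,0],[0,0,0]],[0,[0,0,0],[0,0,0]]]'
python3 -m crank '[[1,[0,0,0],[0,0,0]],[1,[0,0,0],[0,0,0]],[1,[0,0,0],[0,0,0]],[1,[0,0,0],[0,0,0]],[1,[0,0,0],[0,0,0]],[1,[0,0,0],[0,0,0]],[1,[0,0,0],[0,0,0]],[1,[0,0,0],[0,0,0]]]'
```

```text
time: 3.7
tool_pos: [0.5607, 0.1453, 0.0451]
ee_rot: [-3.141, -0.003, -0.008]
wrist_force: [0.7, 0.2, -0.1]
width: 0.0936
finger_force: 0.0
time: 4.5
tool_pos: [0.5596, 0.1453, 0.0434]
ee_rot: [3.141, 0.0, -0.008]
wrist_force: [-0.5, 0.1, 0.5]
width: 0.0332
finger_force: 0.0
```

```bash
python3 -m crank '[[1,[0,0,0],[0,0,0]],[1,[0,0,0],[0,0,0]],[1,[0,0,0],[0,0,0]],[1,[0,0,0],[0,0,0]],[1,[0,0,0],[0,0,0]],[1,[0,0,0],[0,0,0]]]'
python3 -m crank '[[1,[0,0,-0.005],[0,0,0]],[1,[0,0,-0.01],[0,0,0]],[1,[0,0,-0.02],[0,0,0]],[1,[0,0,-0.03],[0,0,0]],[1,[0,0,-0.03],[0,0,0]],[1,[0,0,-0.03],[0,0,0]],[1,[0,0,-0.02],[0,0,0]],[1,[0,0,0],[0,0,0]]]'
```

```text
time: 5.1
tool_pos: [0.5597, 0.145, 0.0434]
ee_rot: [3.141, -0.0, -0.008]
wrist_force: [0.6, -1.2, -0.3]
width: 0.016
finger_force: 30.0
time: 5.9
tool_pos: [0.5616, 0.146, 0.1932]
ee_rot: [-3.14, -0.008, -0.007]
wrist_force: [0.9, 0.0, -4.3]
width: 0.016
finger_force: 30.0
```

```bash
python3 -m crank '[[1,[0,0.015,-0.005],[0,0,0]],[1,[-0.001,0.03,-0.005],[0,0,0]],[1,[-0.001,0.03,0],[0,0,0]],[1,[-0.001,0.03,0],[0,0,0]],[1,[-0.001,0.03,0],[0,0,0]],[1,[-0.001,0.03,0],[0,0,0]],[1,[-0.001,0.03,0],[0,0,0]],[1,[-0.001,0.03,0],[0,0,0]]]' >/dev/null
python3 -m crank '[[1,[-0.001,0.03,0],[0,0,0]],[1,[-0.001,0.03,0],[0,0,0]],[1,[-0.001,0.03,0],[0,0,0]],[1,[-0.001,0.025,0],[0,0,-2]],[1,[0,0.015,0],[0,0,-4]],[1,[0,0.008,0],[0,0,-3]],[1,[0,0,0],[0,0,0]],[1,[0,0,0],[0,0,0]]]'
python3 - <<'E'
from h import *
import pickle
d(.5495,-.2155,.2,8.9)
pickle.dump(snap('wrist','w2.png'),open('w2.pkl','wb'))
s=snap('top');W=cloud(s);C=s['color'];pickle.dump(s,open('t2.pkl','wb'))
cv2.imwrite('pics/t2.png',C[200:440,330:600,::-1].repeat(2,0).repeat(2,1))
E
```

```text
time: 7.5
tool_pos: [0.5461, -0.2175, 0.1967]
ee_rot: [-3.139, 0.003, 0.148]
wrist_force: [-0.7, 0.7, -4.5]
width: 0.016
finger_force: 30.0
pos [ 0.5461 -0.2175  0.1967] yaw [-1.7988e+02  1.6000e-01  8.4500e+00] shift mm [ 3.6 -1.5 -3.3] turn [-0.12  0.16 -0.45] F [-0.7  0.7 -4.5] w 0.016
```

View pics/w2.png

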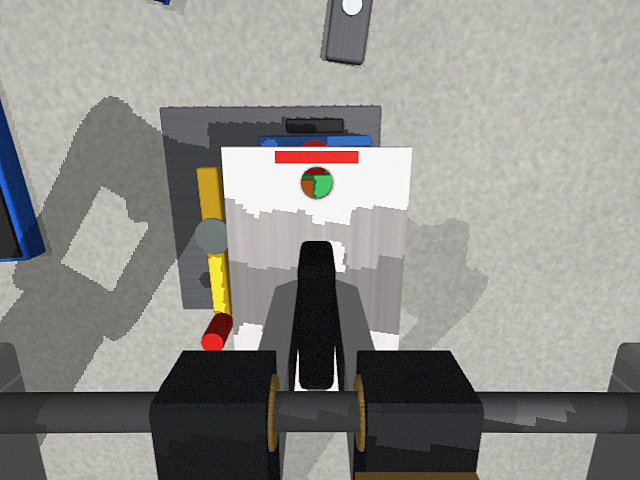

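View pics/t2.png

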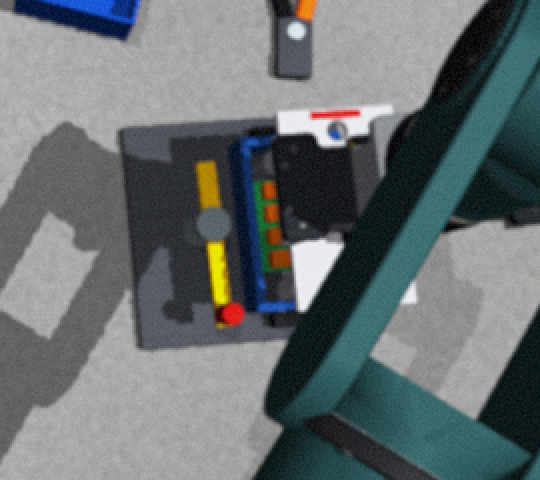

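The wrist view shows the held cover level with its hole at (316,182) and the red pin ring just past the edge at (315,143). The top view shows the arm hiding part of the housing and the clamp still open. I'll back off along -x so the wrist camera sees the cover and the housing in one picture.

```bash
python3 -m crank '[[1,[-0.015,0,0],[0,0,-0.4]],[1,[-0.03,0,0],[0,0,0]],[1,[-0.03,0,0],[0,0,0]],[1,[-0.03,0,0],[0,0,0]],[1,[-0.02,0,0],[0,0,0]],[1,[-0.01,0,0],[0,0,0]],[1,[0,0,0],[0,0,0]],[1,[0,0,0],[0,0,0]]]'
python3 - <<'E'
from h import *
import pickle
d(.5495,-.2155,.2,8.9)
pickle.dump(snap('wrist','w3.png'),open('w3.pkl','wb'))
E
```

```text
time: 8.4
tool_pos: [0.4146, -0.2382, 0.1987]
ee_rot: [3.141, -0.001, 0.157]
wrist_force: [1.0, -0.6, -4.4]
width: 0.016
finger_force: 30.0
pos [ 0.4146 -0.2382  0.1987] yaw [ 1.7998e+02 -7.0000e-02  8.9800e+00] shift mm [136.8  -1.3  -1.2] turn [ 0.02 -0.07  0.08] F [ 1.  -0.6 -4.4] w 0.016
```

View pics/w3.png

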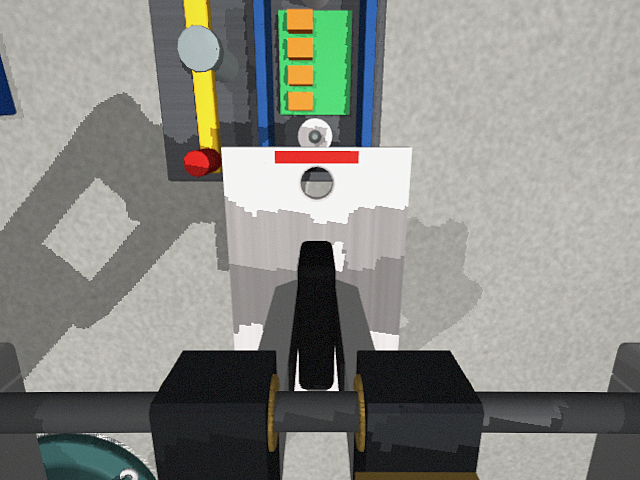

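The third wrist view shows the small pin at (316,133), the housing's two long walls at columns about 260 and 372, and the held cover's hole at (317,182). I'll measure all of them in the tool frame from this one picture.

Run:
```python
from h import *
import pickle
o=robot.get_obs();Rt=Ro.from_euler('xyz',o['ee_rot']);s=pickle.load(open('w3.pkl','rb'));W=cloud(s);C=s['color'].astype(int)
R,G,B=C[...,0],C[...,1],C[...,2]
T=np.full(W.shape,np.nan);T=((W.reshape(-1,3)-o['tool_pos'])@Rt.as_matrix()).reshape(W.shape)*1000
Z=W[...,2]
pl=box(W,215,420,140,345)&(Z>.16)&(Z<.2)&((C.min(-1)>90)|((R>150)&(G<80)))
zp=np.nanmedian(T[pl][:,2]);print('plate top tool z',zp,'tilt',np.polyfit(T[pl][:,0],T[pl][:,2],1)[0],np.polyfit(T[pl][:,1],T[pl][:,2],1)[0])
fr=T[pl];print('front x',np.nanmax(fr[:,0]))
# sides vs x
xs=np.arange(25,74,6);L=[];H=[]
for x in xs:
    q=fr[abs(fr[:,0]-x)<1.5][:,1];L.append(q.min());H.append(q.max())
print('sides',np.round(L,1),np.round(H,1),'slopes deg',np.degrees([np.polyfit(xs,L,1)[0],np.polyfit(xs,H,1)[0]]).round(2))
# hole: pixels in window not plate, projected to plate plane along ray from camera
cam=(-np.array(s['R']).T@np.array(s['t'])-o['tool_pos'])@Rt.as_matrix()*1000
m=box(W,298,336,164,202)&~(Z>.16)
q=T[m];q=cam+(q-cam)*((zp-cam[2])/(q[:,2]-cam[2]))[:,None];(c,r)=cv2.minEnclosingCircle(q[:,:2].astype(np.float32));print('hole',q.mean(0).round(1),c,r)
pin=box(W,298,336,114,146)&(Z>.07)&(Z<.12);print('pin',pin.sum(),T[pin].mean(0).round(1),rect(T[pin]/1000),W[pin].max(0),W[pin].mean(0))
tip=pin&(Z>np.nanmax(Z[pin])-.003);print('tip',tip.sum(),T[tip].mean(0).round(1),T[tip].min(0),T[tip].max(0))
rim=box(W,245,395,2,140)&(B>90)&(R<80)&(abs(Z-.065)<.006);f=T[rim];print('rim z',np.nanmedian(f[:,2]))
xs=np.arange(np.nanmin(f[:,0])+5,np.nanmax(f[:,0])-5,6);L=[];H=[];I=[];X=[]
for x in xs:
    q=f[abs(f[:,0]-x)<2][:,1]
    if len(q)>4: X.append(x);L.append(q.min());H.append(q.max())
print(np.round(X,0),np.round(L,1),np.round(H,1),'deg',np.degrees([np.polyfit(X,L,1)[0],np.polyfit(X,H,1)[0]]))
```

```text
plate top tool z 5.22321539876801 tilt -4.647736145127413e-05 0.0018565611874523079
front x 73.57574434734552
sides [-45.6 -45.4 -45.4 -45.5 -45.5 -45.4 -45.2 -45.3 -45.2] [45.1 45.1 44.9 45.  45.  45.2 45.1 45.  44.9] slopes deg [ 0.31 -0.07]
hole [nan nan nan] (57.463932037353516, 0.00801003072410822) 7.59427547454834
pin 136 [ 76.8  -1.3 112.9] (array([76.8, -1.2]), array([8.8, 8.9]), 43.74) [ 0.49518193 -0.22023655  0.09075235] [ 0.4904856  -0.22490087  0.08570057]
tip 38 [ 76.7  -1.3 109.8] [ 74.39560272  -3.41126869 107.84833266] [ 79.35125981   1.00491958 110.71114354]
rim z 133.7135007668033
[ 80.  86.  92.  98. 104. 110. 116. 122. 128. 134. 140. 146. 152. 158.
 164.] [-46.5 -46.2 -46.4 -46.6 -46.3 -46.1 -46.7 -46.4 -46.7 -46.6 -46.1 -46.5
 -46.3 -46.  -46.5] [43.1 43.  43.5 43.2 43.  43.5 43.2 43.  43.6 43.2 43.1 43.3 43.2 43.3
 43.3] deg [0.05653534 0.06091774]
```

```bash
python3 -c "
from h import *
o=robot.get_obs();R=Ro.from_euler('xyz',o['ee_rot']);print(o['tool_pos']+R.apply([.1354,-.0013,0]))"
python3 -m crank '[[1,[0.015,-0.001,0],[0,0,0]],[1,[0.03,0,0],[0,0,0]],[1,[0.03,0,0],[0,0,0]],[1,[0.03,0,0],[0,0,0]],[1,[0.02,0,0],[0,0,0]],[1,[0.01,0,0],[0,0,0]],[1,[0,0,0],[0,0,0]],[1,[0,0,0],[0,0,0]]]'
python3 -m crank '[[1,[0,0,0.02],[0,0,0]],[1,[0,0,0.03],[0,0,0]],[1,[0,0,0.015],[0,0,0]],[1,[0,0,0.01],[0,0,0]],[1,[0,0,0],[0,0,0]],[1,[0,0,0],[0,0,0]],[1,[0,0,0],[0,0,0]]]'
```

```text
[ 0.54822511 -0.21571338  0.19864758]
time: 9.25
tool_pos: [0.5469, -0.2162, 0.198]
ee_rot: [-3.141, 0.001, 0.157]
wrist_force: [-0.4, 0.2, -4.7]
width: 0.0157
finger_force: 30.0
time: 9.95
tool_pos: [0.5479, -0.217, 0.1253]
ee_rot: [3.14, -0.003, 0.156]
wrist_force: [-1.3, 0.2, -3.6]
width: 0.0157
finger_force: 30.0
```

```bash
python3 -m crank '[[1,[0.0005,-0.001,0],[0,0,0]],[1,[0,0,0],[0,0,0]],[1,[0,0,0],[0,0,0]],[1,[0,0,0],[0,0,0]]]' >/dev/null
python3 - <<'E'
from h import *
d(.5482,-.2157,.078,8.98)
E
```

```text
pos [ 0.5475 -0.2154  0.1236] yaw [ 1.7998e+02 -1.0000e-02  8.9700e+00] shift mm [ 0.7  0.4 45.6] turn [ 0.02 -0.01 -0.01] F [ 0.1 -0.2 -4.5] w 0.0158
```

```bash
python3 -m crank '[[1,[0.0006,0.0003,0.008],[0,0,0]],[1,[0,0,0.008],[0,0,0]],[1,[0,0,0.004],[0,0,0]],[1,[0,0,0.003],[0,0,0]],[1,[0,0,0.003],[0,0,0]],[1,[0,0,0.002],[0,0,0]],[1,[0,0,0],[0,0,0]],[1,[0,0,0],[0,0,0]]]'
python3 -c "
from h import *
d(.5482,-.2157,.078,8.98)"
```

```text
time: 11.15
tool_pos: [0.5481, -0.2156, 0.0957]
ee_rot: [3.141, -0.0, 0.156]
wrist_force: [1.0, 0.1, -3.4]
width: 0.0159
finger_force: 30.0
pos [ 0.5481 -0.2156  0.0957] yaw [ 1.7998e+02 -1.0000e-02  8.9600e+00] shift mm [ 0.1  0.1 17.7] turn [ 0.02 -0.01 -0.02] F [ 1.   0.1 -3.4] w 0.0159
```

```bash
python3 -m crank '[[1,[0,0,0.003],[0,0,0]],[1,[0,0,0.003],[0,0,0]],[1,[0,0,0.003],[0,0,0]],[1,[0,0,0.003],[0,0,0]],[1,[0,0,0],[0,0,0]],[1,[0,0,0],[0,0,0]]]'
python3 -m crank '[[1,[0,0,0.002],[0,0,0]],[1,[0,0,0.002],[0,0,0]],[1,[0,0,0],[0,0,0]],[1,[0,0,0],[0,0,0]]]'
```

```text
time: 11.75
tool_pos: [0.5481, -0.2156, 0.0833]
ee_rot: [3.142, -0.0, 0.156]
wrist_force: [1.7, -0.3, -4.3]
width: 0.0159
finger_force: 30.0
time: 12.15
tool_pos: [0.5481, -0.2156, 0.0793]
ee_rot: [3.141, -0.0, 0.156]
wrist_force: [0.8, -0.8, -4.1]
width: 0.016
finger_force: 30.0
```

Pins are engaged without jamming; the last millimetre or two go in small steps until contact.

```bash
python3 -m crank '[[1,[0,0,0.001],[0,0,0]],[1,[0,0,0],[0,0,0]],[1,[0,0,0],[0,0,0]]]'
python3 -m crank '[[1,[0,0,0.001],[0,0,0]],[1,[0,0,0],[0,0,0]],[1,[0,0,0],[0,0,0]]]'
```

```text
time: 12.45
tool_pos: [0.5481, -0.2156, 0.0785]
ee_rot: [3.141, -0.0, 0.156]
wrist_force: [0.7, -0.8, -3.7]
width: 0.0154
finger_force: 30.0
time: 12.75
tool_pos: [0.5482, -0.2156, 0.0784]
ee_rot: [3.141, -0.001, 0.156]
wrist_force: [-0.9, 0.7, 1.4]
width: 0.0159
finger_force: 30.0
```

```bash
python3 -m crank '[[0.5,[0,0,0],[0,0,0]],[0.5,[0,0,0],[0,0,0]],[0.5,[0,0,0],[0,0,0]],[0.5,[0,0,0],[0,0,0]],[0.5,[0,0,0],[0,0,0]],[0.5,[0,0,0],[0,0,0]],[0.5,[0,0,0],[0,0,0]],[0.5,[0,0,0],[0,0,0]]]'
python3 -m crank '[[0.5,[0,0,-0.005],[0,0,0]],[0.5,[0,0,-0.01],[0,0,0]],[0.5,[0,0,-0.02],[0,0,0]],[0.5,[0,0,-0.03],[0,0,0]],[0.5,[0,0,-0.03],[0,0,0]],[0.5,[0,0,-0.03],[0,0,0]],[0.5,[0,0,0],[0,0,0]],[0.5,[0,0,0],[0,0,0]]]'
python3 -m crank '[[1,[-0.03,0,0],[0,0,0]],[1,[-0.03,0,0],[0,0,0]],[1,[-0.03,0,0],[0,0,0]],[1,[-0.03,0,0],[0,0,0]],[1,[0,0,0],[0,0,0]],[1,[0,0,0],[0,0,0]]]'
python3 - <<'E'
from h import *
import pickle
s=snap('wrist','w4.png');pickle.dump(s,open('w4.pkl','wb'))
d(.45,-.15,.2,9)
E
```

```text
time: 13.55
tool_pos: [0.548, -0.2156, 0.0775]
ee_rot: [3.141, -0.0, 0.156]
wrist_force: [-0.5, 0.6, -0.3]
width: 0.0472
finger_force: 0.0
time: 14.35
tool_pos: [0.5485, -0.2158, 0.2038]
ee_rot: [3.14, -0.002, 0.156]
wrist_force: [-0.5, -0.0, -0.2]
width: 0.0469
finger_force: 0.0
time: 14.95
tool_pos: [0.4289, -0.2339, 0.2011]
ee_rot: [-3.14, 0.001, 0.156]
wrist_force: [-0.3, 0.3, -0.6]
width: 0.0023
finger_force: 0.0
pos [ 0.4295 -0.2339  0.2013] yaw [-1.7992e+02  5.0000e-02  8.9500e+00] shift mm [ 33.3 -79.7   1.4] turn [-0.08  0.05 -0.05] F [-0.6  0.1  0.9] w 0.0007
```

View pics/w4.png

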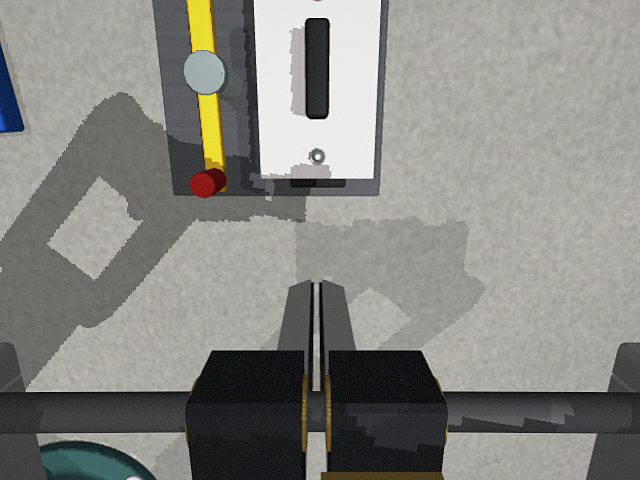

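The cover is seated on both pins: its small pin shows through at (317,156), and the clamp is still open with the knob at (205,184). I'll work out the approach and the knob arc, pushing with closed fingers.

```bash
cat > arc.py <<'E'
from h import *
yaw=np.radians(8.97);ex=np.array([np.cos(yaw),np.sin(yaw)]);ey=np.array([-ex[1],ex[0]])
piv=np.array([.5476,-.2158])+.08*ey
def pt(a,dd,r=.075):
    p=r*np.array([-np.sin(a),np.cos(a)])+dd*np.array([-np.cos(a),-np.sin(a)]);return piv+p[0]*ex+p[1]*ey
E
python3 - <<'E'
from arc import *
p=pt(np.pi/2,.03);d(*p,.098,9);print(p)
s=__import__('pickle').load(open('w4.pkl','rb'));W=cloud(s);C=s['color'].astype(int)
k=box(W,185,232,162,205)&(W[...,2]>.112)&(C[...,0]>90)&(C[...,1]<80);print('knob',k.sum(),np.nanmean(W[k],0),'expect',pt(np.pi/2,0))
k=box(W,180,230,45,100)&(W[...,2]>.085)&(C[...,2]>90);print('pivot',np.nanmean(W[k],0),piv)
# planned rows: from start pose
q=pt(np.pi/2,.03);y0=8.97;N=14
for i in range(1,N+1):
    f=i/N;a=np.pi/2*(1-f);t=pt(a,.021);R=Ro.from_euler('xyz',[np.pi,0,np.radians(y0)])
    print(i,(R.inv().apply([*(t-q),0])*1000).round(1),t.round(4));q=t;y0-=68/N
E
```

```text
pos [ 0.4295 -0.2339  0.2013] yaw [-1.7992e+02  5.0000e-02  8.9500e+00] shift mm [ 44.6 -49.4 103.4] turn [-0.08  0.05 -0.05] F [-0.6  0.1  0.9] w 0.0007
[ 0.46572138 -0.17810529]
knob 501 [ 0.46176714 -0.14989169  0.12201209] expect [ 0.46104386 -0.14847219]
pivot [ 0.53550786 -0.1368033   0.09000019] [ 0.53512662 -0.13677839]
1 [ -1.9 -17.5  -0. ] [ 0.4611 -0.1611]
2 [-1.6 -8.6 -0. ] [ 0.4589 -0.1526]
3 [-1.4 -8.6 -0. ] [ 0.4576 -0.144 ]
4 [-1.2 -8.7 -0. ] [ 0.4573 -0.1353]
5 [-0.9 -8.7 -0. ] [ 0.4579 -0.1266]
6 [-0.7 -8.7 -0. ] [ 0.4595 -0.118 ]
7 [-0.5 -8.7 -0. ] [ 0.4621 -0.1096]
8 [-0.2 -8.7 -0. ] [ 0.4656 -0.1016]
9 [ 0.  -8.7 -0. ] [ 0.47   -0.0941]
10 [ 0.3 -8.7 -0. ] [ 0.4752 -0.0871]
11 [ 0.5 -8.7 -0. ] [ 0.4811 -0.0807]
12 [ 0.7 -8.7 -0. ] [ 0.4877 -0.075 ]
13 [ 1.  -8.7 -0. ] [ 0.495 -0.07 ]
14 [ 1.2 -8.6 -0. ] [ 0.5027 -0.066 ]
```

```bash
python3 -m crank '[[1,[0.015,-0.017,0],[0,0,0]],[1,[0.015,-0.017,0],[0,0,0]],[1,[0.0145,-0.0155,0],[0,0,0]],[1,[0,0,0.03],[0,0,0]],[1,[0,0,0.03],[0,0,0]],[1,[0,0,0.02],[0,0,0]],[1,[0,0,0],[0,0,0]],[1,[0,0,0],[0,0,0]]]' >/dev/null
python3 - <<'E'
from arc import *
d(*pt(np.pi/2,.03),.098,9)
E
```

```text
pos [ 0.4663 -0.1781  0.1221] yaw [-1.7996e+02  5.0000e-02  9.0100e+00] shift mm [-0.5 -0.  24.1] turn [-0.04  0.05  0.01] F [0.6 0.4 0.5] w 0.0006
```

```bash
python3 -m crank '[[1,[0,0,0.015],[0,0,0]],[1,[0,0,0.009],[0,0,0]],[1,[0,0,0],[0,0,0]],[1,[-0.001,-0.004,0],[0,0,0]],[1,[-0.001,-0.006,0],[0,0,0]],[1,[0,-0.008,0],[0,0,4.9]],[1,[-0.0015,-0.0085,0],[0,0,4.9]],[1,[-0.0014,-0.0086,0],[0,0,4.9]]]'
python3 -m crank '[[1,[-0.0012,-0.0087,0],[0,0,4.9]],[1,[-0.0009,-0.0087,0],[0,0,4.9]],[1,[-0.0007,-0.0087,0],[0,0,4.9]],[1,[-0.0005,-0.0087,0],[0,0,4.9]],[1,[-0.0002,-0.0087,0],[0,0,4.9]],[1,[0,0,0],[0,0,0]]]'
python3 - <<'E'
from arc import *
d(*pt(np.pi/2*6/14,.021),.098,-30.3)
s=snap('top');W=cloud(s);C=s['color'].astype(int)
k=box(W,380,520,255,380)&(W[...,2]>.10)&(C[...,0]>130)&(C[...,1]<60);print('knob',k.sum(),np.nanmean(W[k],0)if k.any() else 0,'expect',pt(np.pi/2*6/14,0))
E
```

```text
time: 16.6
tool_pos: [0.4579, -0.1443, 0.0995]
ee_rot: [3.139, -0.002, -0.104]
wrist_force: [0.2, -1.7, -0.7]
width: 0.0003
finger_force: 1.0
time: 17.2
tool_pos: [0.4663, -0.101, 0.0994]
ee_rot: [-3.141, -0.002, -0.526]
wrist_force: [-0.9, 0.7, 0.5]
width: 0.0005
finger_force: 0.0
pos [ 0.4663 -0.101   0.0994] yaw [-1.7998e+02 -1.0000e-01 -3.0160e+01] shift mm [-0.3  0.9  1.4] turn [-0.02 -0.1   0.14] F [-0.9  0.7  0.5] w 0.0005
knob 0 0 expect [ 0.47979419 -0.08614912]
```

```bash
python3 -m crank '[[1,[0,-0.0085,0],[0,0,4.9]],[1,[0.0003,-0.0087,0],[0,0,4.9]],[1,[0.0005,-0.0087,0],[0,0,4.9]],[1,[0.0007,-0.0087,0],[0,0,4.9]],[1,[0.001,-0.0087,0],[0,0,4.9]],[1,[0,0,0],[0,0,0]]]'
python3 - <<'E'
from arc import *
d(*pt(np.pi/2*1/14,.021),.098,-54.8)
s=snap('scene');W=cloud(s);C=s['color'].astype(int)
k=box(W,180,420,60,260)&(W[...,2]>.10)&(W[...,2]<.13)&(C[...,0]>110)&(C[...,1]<60);print('knob',k.sum(),np.nanmean(W[k],0)if k.any() else 0,'expect',pt(np.pi/2*1/14,0))
cv2.imwrite('pics/s5.png',s['color'][60:260,170:430,::-1].repeat(3,0).repeat(3,1))
E
```

```text
time: 17.85
tool_pos: [0.4955, -0.0704, 0.0988]
ee_rot: [-3.141, -0.0, -0.953]
wrist_force: [0.6, 0.4, -0.0]
width: 0.0004
finger_force: 0.0
pos [ 0.4955 -0.0704  0.0988] yaw [-1.7998e+02 -2.0000e-02 -5.4620e+01] shift mm [-0.7  0.2  0.8] turn [-0.02 -0.02  0.18] F [ 0.6  0.4 -0. ] w 0.0004
knob 1 [ 0.51936926 -0.07149407  0.12249847] expect [ 0.51521171 -0.06447074]
```

View pics/s5.png

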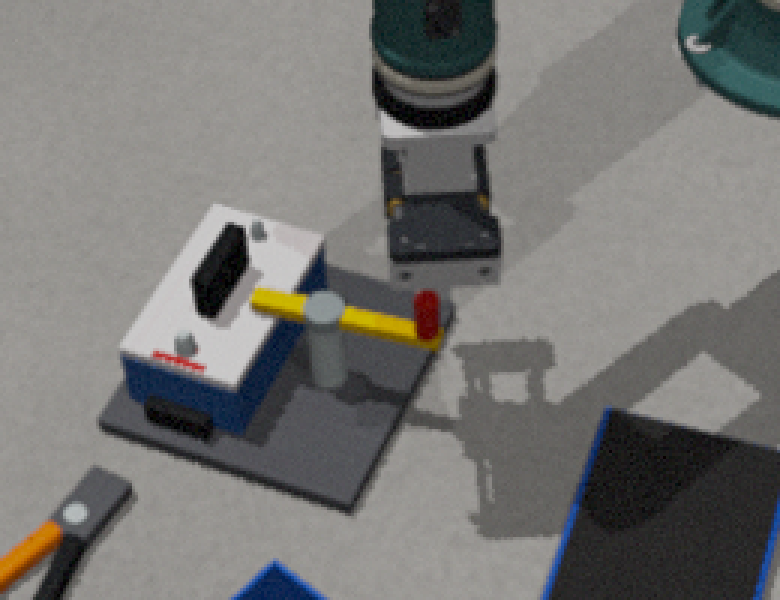

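The clamp has swung nearly shut: its nose lies over the cover at (270,300) in the crop, the knob is at (427,315), and the cover looks flush. I'll push the last bit until it meets the stop, without more turning.

```bash
python3 -m crank '[[1,[0.002,-0.005,0],[0,0,2]],[1,[0.002,-0.003,0],[0,0,0]],[1,[0,0,0],[0,0,0]]]'
python3 -m crank '[[1,[0.001,-0.002,0],[0,0,0]],[1,[0,0,0],[0,0,0]]]'
python3 -m crank '[[1,[0.001,-0.002,0],[0,0,0]],[1,[0,0,0],[0,0,0]]]'
```

```text
time: 18.2
tool_pos: [0.5033, -0.0693, 0.0982]
ee_rot: [3.14, 0.001, -0.988]
wrist_force: [-2.2, 0.1, 0.8]
width: 0.0004
finger_force: 1.1
time: 18.4
tool_pos: [0.5035, -0.0693, 0.0982]
ee_rot: [3.136, 0.003, -0.989]
wrist_force: [-8.9, -0.4, 4.0]
width: 0.0005
finger_force: 3.7
time: 18.6
tool_pos: [0.5036, -0.0694, 0.0981]
ee_rot: [3.131, 0.005, -0.989]
wrist_force: [-13.7, -2.1, 6.9]
width: 0.0008
finger_force: 6.2
```

Stop reached (force rises, no motion). Back off, rise, and check.

```bash
python3 -m crank '[[1,[-0.002,0.008,0],[0,0,0]],[1,[0,0.015,0],[0,0,0]],[1,[0,0.01,-0.01],[0,0,0]],[1,[0,0,-0.03],[0,0,0]],[1,[0,0,-0.03],[0,0,0]],[1,[0,0,-0.03],[0,0,0]],[1,[0,0.03,0],[0,0,0]],[1,[0,0.04,0],[0,0,0]]]'
python3 -m crank '[[1,[0,0.04,0],[0,0,0]],[1,[0,0.04,0],[0,0,0]],[1,[0,0,0],[0,0,0]],[1,[0,0,0],[0,0,0]]]'
python3 - <<'E'
from arc import *
for n,b,b2 in(('top',(385,515,255,378),None),('scene',(195,325,110,230),None)):
    s=snap(n);W=cloud(s);C=s['color'].astype(int);Z=W[...,2];m=box(W,*b)
    R,G,B=C[...,0],C[...,1],C[...,2]
    k=m&(Z>.11)&(R>110)&(G<60)
    print(n,'knob',k.sum(),np.nanmean(W[k],0).round(4) if k.any() else 0,'shut',pt(0,0).round(4))
    pl=m&(C.min(-1)>100)&(abs(Z-.073)<.007);P=W[pl];A=np.c_[P[:,:2]-P[:,:2].mean(0),np.ones(len(P))]
    print('plate',len(P),np.linalg.lstsq(A,P[:,2],rcond=None)[0].round(4),rect(P))
E
```

```text
time: 19.4
tool_pos: [0.4219, -0.1242, 0.2009]
ee_rot: [-3.139, -0.004, -0.988]
wrist_force: [1.3, 0.1, -0.2]
width: 0.0004
finger_force: 0.0
time: 19.8
tool_pos: [0.3542, -0.1681, 0.1995]
ee_rot: [-3.14, -0.002, -0.993]
wrist_force: [0.0, -0.1, -1.0]
width: 0.0006
finger_force: 0.0
top knob 81 [ 0.5253 -0.0609  0.1222] shut [ 0.5234 -0.0627]
plate 3733 [ 0.0011 -0.0022  0.0737] (array([ 547.2, -205.3]), array([149.5, 111.4]), 8.58)
scene knob 49 [ 0.5262 -0.0631  0.1215] shut [ 0.5234 -0.0627]
plate 1690 [-0.0005 -0.0015  0.0723] (array([ 548.8, -217.1]), array([155.7,  93.2]), 8.43)
```

Cover flush (z about 73 mm, level), clamp shut, arm clear: handing in.

```bash
python3 -c "
from bench import robot
print(robot.close_job())"
```

```text
the job is handed in; nothing more can be done
None
```

The cover is seated flush over both pins and let go, the clamp is shut against its stop and the arm is clear; the job is handed in at about 20 s, though `close_job()` gave no verdict.

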